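# Hang the parts pail on the sprung twin hooks

## Task

Clear the parts pail off the granite: swing its folded-down wire bail up until it stands upright while the pail stays standing on the table, then carry the pail by the bail to the stand and hang the bail in the troughs of both hooks. The hooks' height changes from day to day and their springs are delicate, so lower it gently by feel until the hooks carry the weight before you let go, never press hard on them or press the pail into the granite, keep the pail from tipping, and leave the other things where they are.

Things in the scene. Friction and masses are not known exactly. Their poses are not given: they have to be found in the camera images.
- pail: Small round aluminium pail holding steel parts, 0.4 to 0.7 kg, loose: 80 mm tall, 80 mm across at the rim, 76 mm at the foot. Origin: centre of its underside; z up. Its wire bail turns on two ears on the pail's y axis, 75 mm above the underside; the ear pins reach 58 mm from the middle.
- bail_grip (a point): Middle of the bail's top bar, 90 mm from the ears' axis, in a wooden sleeve (12 mm thick, 36 mm long, along the pail's y, spins freely). The 5 mm wire is bare beside the sleeve, straight to 50 mm from the middle; legs at 60 mm. Folded, it lies out on the pail's -x side, about level with the ears, 44 mm free between sleeve and pail wall.
- bail (a joint): Angle of the wire bail in rad: 0 = upright over the pail, positive = folded towards the pail's -x side (1.57 = level). It turns on light friction (0.03 N m) and stays where it is left.
- stand: Twin-hook stand, fixed to the table; steel base plate 150 x 150 x 12 mm. Origin: on the table right below the middle between the two hook troughs; x points from the troughs to the column, y along the pair of hooks, z up. The hooks are 8 mm steel bars at y = +34 and -34 mm, running from the column towards -x; a bar laid along y rests in both.
- stand_column (a point): Top of the stand's 20 mm column, at x = +100 mm in the stand's frame, 267 mm above the table. A black clamp on it carries both hooks. Its height is set anew each time and is not measured: a 5 mm wire lying unloaded in the troughs has its centre 204 to 236 mm above the table.
- stand_foot (a point): Point on top of the base plate, 12 mm up, right below the troughs. Each hook has an up-open trough at x = 0 (26 mm wide at the top, 8 mm at its floor), tip at x = -14 mm. Above the seated wire's centre the tips rise 16 mm and the bars behind 14 mm; below it the hooks reach 11 mm. They are sprung: yield from 2 N, sink 1 mm per 1.2 N more, stop hard after 6 mm.
- hub: Bystander: flanged brass hub, 72 mm across, 75 mm tall. Origin: centre of its underside.
- refball: Bystander: white reference ball on a stem with a round foot, 105 mm tall. Origin: centre of its underside.
- post: Bystander: slim pointed steel post, 24 mm across, 75 mm tall. Origin: centre of its underside.
- vblock: Bystander: dark steel V-block 50 x 60 x 40 mm. Origin: centre of its underside.
- pinbox: Bystander: shallow wooden box of pin gauges 130 x 200 x 28 mm. Origin: centre of its underside.
- driver: Bystander: screwdriver with a green handle, lying. Origin: near the middle of its length.
- driver2: Bystander: screwdriver with a red handle, lying. Origin: near the middle of its length.

How it is judged (in metres and radians):
On the way, in this order (a step that is already met when the one before it is completed fails the run):
1. The bail stands upright (within 0.3 rad) while the pail still stands on the table (value of joint bail between -0.3 and 0.3 rad and height (world z) of pail below 0.006 m and angle between pail's own z axis and vertical below 0.12 rad), for 0.2 s.
2. The hooks carry at least 2 N of the pail, off the table, while the gripper still holds the bail (contact force between pail and stand above 2 N and height (world z) of pail above 0.02 m and x of bail_grip in the frame of stand between -0.01 and 0.01 m and y of bail_grip in the frame of stand between -0.02 and 0.02 m and contact force between the fingers and pail above 0.5 N), for 0.2 s.
At the end, for the whole second after the job is handed in: The pail hangs released and at rest in both troughs: bail middle within 10 mm of the trough line and 20 mm of mid-hooks, bar along stand y within 0.2 rad, pail over 20 mm off the table, tilt under 0.35 rad, under 50 mm/s, over 2 N on the stand (contact force between pail and stand above 2 N and height (world z) of pail above 0.02 m and x of bail_grip in the frame of stand between -0.01 and 0.01 m and y of bail_grip in the frame of stand between -0.02 and 0.02 m and angle between pail's own z axis and vertical below 0.35 rad and linear speed of pail below 0.05 m/s and angle between the y axis of bail_grip and the y axis of stand, either way round below 0.2 rad); the robot touches nothing.
It fails at once if The pail or its bail presses on the hooks or the stand with more than 20 N (contact force between pail and stand above 20 N).
It fails at once if The pail is pressed into the granite with more than 25 N (contact force between pail and table above 25 N).
It fails at once if The pail tips by more than 0.5 rad (angle between pail's own z axis and vertical above 0.5 rad).
It fails at once if A bystander is moved by more than 25 mm (distance of any of hub, refball, post, vblock, pinbox, driver, driver2 from where it was at the start of the episode above 0.025 m).
It also fails if it takes over 64 s, if anything falls off the work surface, if the arm or the gripper's body presses on something with over 40 N, if the wrist force passes 120 N, or if a joint passes its speed limit or range.

## Robot

A 6-joint arm with a two-finger parallel gripper is mounted at the origin on the work surface. World frame = base frame: x ahead of the robot, y to its left, z up, the work surface at z = 0. Lengths are in mm, angles in rad, forces in N, time in s.
With the tool pointing down it reaches from about 350 to 975 mm from the base axis. Payload 7.1 kg.
Tool frame: the origin (TCP) lies midway between the tips of the shut fingers; the grasp point (between the pads) lies ctrl.tcp_to_grasp behind it (ctrl.tcp_to_grasp is the distance from the TCP to the grasp point, in mm); z points along the fingers, y is the direction in which the jaws open and shut (so a half turn about z gives the same grasp; the last joint's range is limited). The gripper opens to 88 mm and grips with 3 to 60 N. Pads are 20 mm wide; open, the fingers measure 115 mm over their backs; the gripper's body (75 mm by 178 mm) begins 61 mm behind the grasp point.
Start: joints at [-1.254, 0.423, 1.63, -0, 1.089, -0.019], TCP at [205.97, -590.069, 222.675] pointing down, gripper open.
Joint ranges: [-3, 3], [-0.9, 2.11], [0.09, 2.58], [-1.31, 4.45], [0.11, 2.69], [-2.54, 2.54]. Speed limits (rad/s): [2.39, 2.39, 3.01, 3.14, 3.14, 3.14].

## Interface

Orientations are given as a rotation vector (axis times angle).
In Python, from workcell import ctrl gives the robot as it stands.
- The arm moves only by the tool play_rows, never from a script. Its argument "increments" is text: rows parted by semicolons, each of 5 numbers parted by spaces: the opening, from 0 (shut) to 1 (fully open), then the shift along the world's x, y, z in m, then the turn about the world's z in degrees. A call has 1 to 20 rows; each row shifts and turns the commanded pose from where the row before left it; what a row does not reach is not made up. A row lasts 1/10 s, in which the tool goes at most 50 mm and 8.59 degrees, less where a joint would pass 70% of its speed; a pose out of reach is approached as far as the arm can. A call is refused whole if a number of a shift passes 0.05 or a number of a turn 8.59, either way. A call with a gripper value outside its range is refused whole. The fingers move at their own pace and stop on an object; the grip force is fixed at half the most. Time passes only in rows, so rows that do not move let the fingers close. It gives the time, the measured TCP pose, the force and the opening at its end, in the units of the state.
- ctrl.get_obs(): the state, without advancing time (a new reading comes with each control period).
- ctrl.get_image(name): name is "scene" or "top" or "wrist"; returns a dict with "img" (384x512x3 uint8, red, green, blue), "range_z" (384x512 float32, mm along the optical axis (not along the pixel's ray), 0 where there is no reading), "vertical_fov" (degrees; the focal length in pixels is half the picture's height over the tangent of half this angle, whatever the lens; pixels are square), "cx", "cy" (the principal point, pixels), "origin" and "attitude" of the camera in the world. Camera axes: x right, y down, z forward; pixel columns grow to the right and rows downward; lengths in mm; the calibration is good to about 2 mm. A picture is of the moment at which its call begins.
- ctrl.close_job(): hands the job in, once; it reports no verdict.
The state is a dict: "t": time; "qpos": joint angles; "qvel": joint speeds; "joint_torque": joint torques, N m; "ee_pos": TCP position; "orientation": TCP orientation; "ft_force": force on the tool from outside, world axes, zero at the start; "moment": the same for the moment, N m; "width": finger opening in mm.
Only numpy, scipy, OpenCV 4.12 (cv2) and the standard library are available. Lean on these libraries where they do the work, as an engineer would, in place of code of your own. Each camera call takes 0.05 s, during which the arm holds its last target. There are 200 camera calls.

## Working session

There is one attempt and no reset: what is moved stays moved. The work goes in short steps, Python scripts to look and compute and a tool call to move; the robot and the scene stay as the last step left them, time stands still between calls to the robot, and variables do not carry over. Pictures are saved under pics/ and viewed, on a budget of 10 in all, crops included, one or two more only if the job needs it, and the job is handed in when it is done.

Besides the shell and the picture viewer there is one more tool, called as name(argument=value, ...) on one line, values as JSON. play_rows: Moves the arm, as the interface text tells. Its arguments: {"type":"object","properties":{"increments":{"type":"string"}},"required":["increments"]}

```bash
ls; mkdir -p pics
cat > h.py <<'E'
import numpy as np, cv2
from scipy.spatial.transform import Rotation as R
from workcell import ctrl
def cam(n):
    d=ctrl.get_image(n); f=192/np.tan(np.radians(d['vertical_fov'])/2)
    v,u=np.mgrid[0:384,0:512]; z=d['range_z']
    P=np.stack([(u-d['cx'])/f*z,(v-d['cy'])/f*z,z],-1)
    a=np.array(d['attitude'],float)
    M=R.from_rotvec(a).as_matrix() if a.size==3 else a.reshape(3,3)
    W=P@M.T+np.array(d['origin']); W[z==0]=np.nan
    return d,W
def save(d,n): cv2.imwrite('pics/'+n,cv2.cvtColor(d['img'],cv2.COLOR_RGB2BGR))
E
python3 - <<'E'
from h import *
for n in('scene','top'):
    d,W=cam(n); save(d,n+'0.png'); np.save(n+'0.npy',W); print(n,d['origin'],d['attitude'],d['vertical_fov'])
a=cv2.imread('pics/top0.png');b=cv2.imread('pics/scene0.png')
print(ctrl.get_obs(),ctrl.tcp_to_grasp)
E
```

```text
pics
scene [1295.71921247  151.12056793  818.64454902] [-1.56860692 -1.82398511  0.85829292] 56.211139908422936
top [ 339.44987432   29.54003731 1625.12722274] [-2.16271334  2.16127258 -0.10021864] 46.30961238822637
{'t': 0.1, 'qpos': array([-1.25400855e+00,  4.23763482e-01,  1.63060548e+00, -1.91386631e-05,
        1.08861491e+00, -1.90172822e-02]), 'qvel': array([-0.00110528, -0.00093177, -0.00337585,  0.0006206 , -0.00057777,
       -0.00067022]), 'joint_torque': array([ 1.11919286e-03, -5.45613277e+01, -2.74326378e+01,  6.45930693e-02,
        1.88717432e-02, -1.98258715e-05]), 'ee_pos': array([ 205.80722982, -589.6064418 ,  221.98320333]), 'orientation': array([-3.09605750e+00, -5.24790699e-01,  3.50341203e-04]), 'ft_force': array([0.01533013, 0.36380851, 0.19463698]), 'moment': array([-0.00978606,  0.01350828, -0.01928213]), 'width': 88.02304507316622} 18.700000000000003
```

View pics/top0.png

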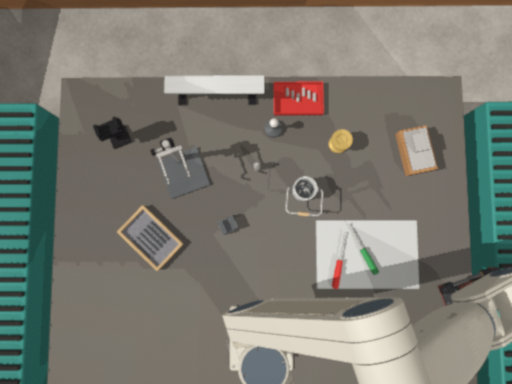

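View pics/scene0.png

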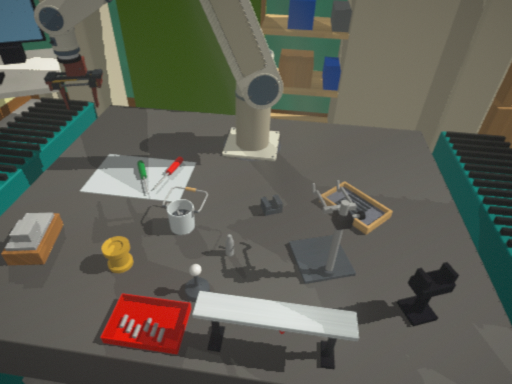

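The top view shows the pail rim at about (305,188), the sleeve at (304,214), the stand column at (166,146) and the hooks near (175,170). The post at (257,167) and V-block at (230,225) lie between the pail and the stand.

Run:
```python
from h import *
W=np.load('top0.npy'); img=cv2.imread('pics/top0.png')
np.set_printoptions(precision=0,suppress=True,linewidth=200)
def reg(n,u0,u1,v0,v1,zl,zh):
    p=W[v0:v1,u0:u1].reshape(-1,3); p=p[(p[:,2]>zl)&(p[:,2]<zh)]
    print(n,len(p),'mean',p.mean(0),'min',p.min(0),'max',p.max(0)); return p
reg('column',150,185,130,165,255,280)
h=reg('hooks',145,200,130,190,195,250)
reg('plate',155,215,145,205,8,17)
p=reg('rim',285,325,170,203,74,90)
s=reg('bar',280,330,205,225,60,95)
for n,a in dict(post=(245,270,155,180,20,90),vb=(215,245,210,240,15,60),ball=(260,290,110,140,80,120),hub=(325,357,125,157,60,90),whitebar=(160,268,70,100,30,300)).items(): reg(n,*a)
print(W[130:192:3,150:200:4,2])
b=np.concatenate([cv2.resize(img[125:205,140:220],(400,400),interpolation=2),cv2.resize(img[160:240,265:345],(400,400),interpolation=2)],1); cv2.imwrite('pics/crop0.png',b)
```

```text
column 38 mean [633. 296. 266.] min [624. 287. 255.] max [642. 306. 273.]
hooks 420 mean [604. 290. 234.] min [514. 222. 211.] max [659. 352. 249.]
plate 1145 mean [576. 273.  12.] min [466. 166.   8.] max [679. 382.  17.]
rim 126 mean [ 510. -154.   80.] min [ 468. -214.   74.] max [556. -89.  88.]
bar 90 mean [ 431. -149.   84.] min [ 423. -212.   74.] max [458. -88.  93.]
post 42 mean [598.  13.  58.] min [589.   3.  29.] max [613.  21.  82.]
vb 232 mean [391. 115.  33.] min [358.  78.  15.] max [425. 152.  49.]
ball 58 mean [743. -47. 100.] min [731. -62.  90.] max [756. -34. 112.]
hub 341 mean [ 688. -285.   73.] min [ 653. -319.   60.] max [ 724. -250.   85.]
whitebar 1799 mean [865. 159. 139.] min [835.  -9.  30.] max [899. 327. 152.]
[[ -3.   8.   4.   6.  -4.  -1.  -4.   2.   1.  -3.  -2.   2.  -4.]
 [  0.   3.   6.  -4.  -7.  -1.  -1.   6.  -1.   0.  -2.  -6.  -2.]
 [  1.   6.  -1.   8.   7.  -1.   7.  -1.  -5.   1.  -1.  -4.   3.]
 [ -3.  -3.  -3.   7. 236. 234.  12.   3.   1.   1.   6.  -2.   0.]
 [  0.  -2.  -3. 233. 269. 231.  -1.  -3.  -3.  -1.   1.   2.   0.]
 [  1.  
[... 380 characters left out ...]
10.   4.  15.   6.]
 [ -5.  -3.  -4. 238.   8.   1.  12.  13.  14. 236.  13.  17.  12.]
 [-10.   5.   3. 237.   9.  16.  10.  11.  10. 240.  10.  17.  16.]
 [  2.  -3.   0.  13.   8.  10.  12.  10.  10. 234.  13.  16.   9.]
 [ -4.   2.  -1.  14. 236.  14.   8.  14.  17.   6.  14.  11.  10.]
 [  3.  -6.  -0.  -2. 242.   8.  11.  13.  10.  12. 241.   9.   4.]
 [ -1.   1.   2.   1.   8.  11.  10.  13.   5.  12.  14.  16.  15.]
 [ -1.  -1.  -3.  -2.  10.  17.  11.   9.   8.  15.   8.  11.   9.]
 [ -0.  -8.  -1.   0.   9.  10.   9.  12.   5.  11.  10.  11.  12.]
 [ -4.   3.  -0.  -5.  -3.   7.   9.   6.  13.  12.  13.  14.   9.]
 [  4.   1.  -3.   2.  -1.  13.  11.   8.  21.  10.   3.   7.  -1.]]
```

View pics/crop0.png

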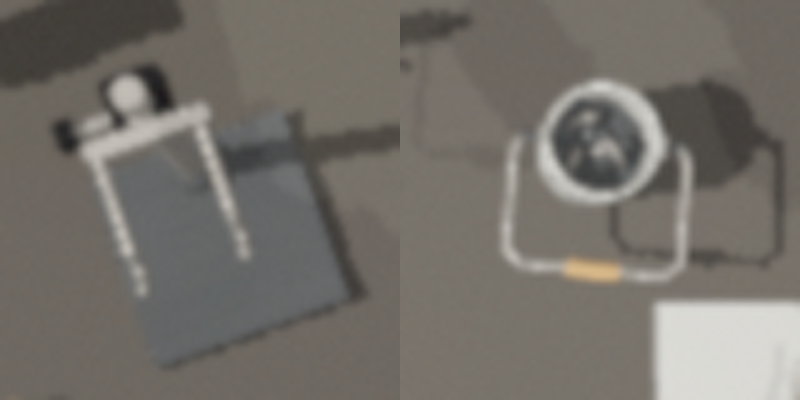

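Left crop: hook tips are at crop (140,293) and (245,258), with bars running up to the clamp. Right crop: pail centre is at about (600,142), the sleeve at (592,271), and the bar tilts slightly down to the right. Next I'll fit these coarsely and move above the pail.

Run:
```python
from h import *
np.set_printoptions(precision=1,suppress=True)
d,W=cam('top'); f=192/np.tan(np.radians(d['vertical_fov'])/2); M=R.from_rotvec(d['attitude']).as_matrix(); o=np.array(d['origin'])
def at(u,v,z):
    r=M@np.array([(u-d['cx'])/f,(v-d['cy'])/f,1]); return o+r*(z-o[2])/r[2]
c=lambda x,y,ox,oy,z: at(ox+x/5-.4,oy+y/5-.4,z)
t1=c(140,293,140,125,239);t2=c(245,258,140,125,239);b1=c(97,150,140,125,239);b2=c(200,115,140,125,239)
print('tips',t1,t2,'back',b1,b2); 
for a in(b1-t1,b2-t2,): print('yaw',np.degrees(np.arctan2(a[1],a[0])))
a=t1-t2; print('pair',np.degrees(np.arctan2(-a[0],a[1])),np.linalg.norm(a[:2]))
col=c(128,93,140,125,267); print('col',col)
print('rim',c(600,142,265,160,80)); print('sleeve',c(592,271,265,160,80), 'bar ends',c(535,266,265,160,80),c(650,276,265,160,80))
T=R.from_rotvec(ctrl.get_obs()['orientation']).as_matrix(); print('tool',T)
```

```text
tips [513.4 291.7 239. ] [535.4 226.5 239. ] back [603.8 320.5 239. ] [626.1 256.1 239. ]
yaw 17.67665141545191
yaw 18.10719538610552
pair 18.63203764389804 68.86596182149717
col [634.1 296.3 267. ]
rim [ 516.5 -429.2   80. ]
sleeve [ 427.4 -420.9   80. ] bar ends [ 430.8 -382.1   80. ] [ 424.  -460.5   80. ]
tool [[ 0.9  0.3 -0. ]
 [ 0.3 -0.9  0. ]
 [ 0.  -0.  -1. ]]
```

play_rows(increments="1 0.018 0.036 0.007 5;1 0.018 0.036 0.007 5;1 0.018 0.036 0.007 5;1 0.018 0.036 0.007 5;1 0.018 0.036 0.007 5;1 0.018 0.036 0.007 5;1 0.018 0.036 0.007 5;1 0.018 0.036 0.007 5;1 0.018 0.036 0.007 5;1 0.018 0.036 0.007 5;1 0.018 0.036 0.007 5;1 0.018 0.036 0.007 5;1 0 0 0 5;1 0 0 0 0;1 0 0 0 0")

```text
t: 1.65
ee_pos: [421.7, -158.1, 306.4]
orientation: [-2.332, -2.104, 0.001]
ft_force: [-0.4, 0.2, -0.0]
width: 87.9
```

Run:
```python
from h import *
np.set_printoptions(precision=3,suppress=True)
d,W=cam('wrist'); save(d,'w1.png'); np.save('w1.npy',W); print(d['origin'],d['vertical_fov'],R.from_rotvec(d['attitude']).as_matrix())
o=ctrl.get_obs(); print(o['t'],o['ee_pos'],R.from_rotvec(o['orientation']).as_matrix(),o['qpos'],o['ft_force'])
```

```text
[430.909 -84.251 469.06 ] 60.51938937581196 [[ 0.995 -0.098 -0.029]
 [-0.102 -0.957 -0.272]
 [-0.001  0.273 -0.962]]
1.7 [ 421.578 -158.418  306.436] [[ 0.103  0.995 -0.001]
 [ 0.995 -0.103  0.   ]
 [ 0.    -0.001 -1.   ]] [-0.386  0.058  1.908 -0.     1.176 -0.282] [ 0.067 -0.069  0.858]
```

View pics/w1.png

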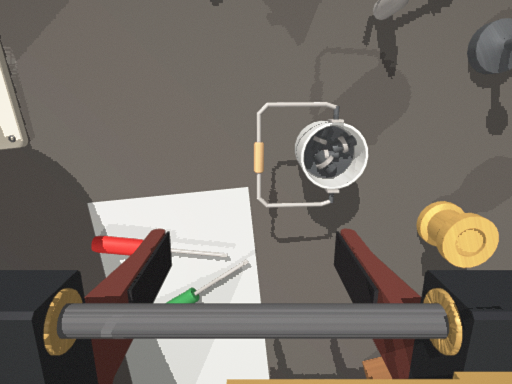

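The wrist view shows the sleeve at (259,157), the bare bar from (259,115) to (260,197), and the ears at (337,122) and (334,190).

Run:
```python
from h import *
np.set_printoptions(precision=1,suppress=True)
W=np.load('w1.npy'); im=cv2.imread('pics/w1.png').astype(int)
b,g,r=im[...,0],im[...,1],im[...,2]
m=(r-b>50)&(W[...,2]>50)&(W[...,2]<120); m[:130]=0;m[185:]=0;m[:,:245]=0;m[:,275:]=0
s=W[m]; print('sleeve',m.sum(),s.mean(0),np.ptp(s,0)); sc=np.median(s,0);print(sc)
m2=np.zeros(m.shape,bool); m2[110:205,250:268]=1; m2&=(W[...,2]>60)&(W[...,2]<110)
q=W[m2]; vx=np.linalg.svd(q[:,:2]-q[:,:2].mean(0))[2][0]; print('bar',len(q),q.mean(0),'yaw of -x dir',np.degrees(np.arctan(-vx[0]/vx[1])))
m3=np.zeros(m.shape,bool); m3[110:205,290:375]=1; m3&=(W[...,2]>70)&(W[...,2]<92)&(r>130)
p=W[m3]; e,_=cv2.minEnclosingCircle(p[np.abs(p[:,1]+154)<46][:,:2].astype(np.float32)); print('rim z',np.median(p[:,2]),'circ',e,_)
for u,v in((337,122),(334,190)): print('ear',np.nanmedian(W[v-2:v+3,u-2:u+3].reshape(-1,3),0))
```

```text
sleeve 302 [ 431.5 -145.1   85.5] [13.7 35.9  8.1]
[ 431.5 -145.1   85.8]
bar 580 [ 431.8 -146.6   84.3] yaw of -x dir -4.564111424999956
rim z 79.62608503966845 circ (520.98095703125, -154.5504913330078) 43.5809211730957
ear [ 525.4 -115.4   80.9]
ear [ 518.2 -194.8   83.6]
```

play_rows(increments="0.45 0.005 0.0065 -0.03 0.5;0.45 0.005 0.0065 -0.03 0.5;0.45 0 0 -0.03 0;0.45 0 0 -0.03 0;0.45 0 0 -0.03 0;0.45 0 0 -0.03 0;0.45 0 0 -0.02 0;0.45 0 0 -0.02 0;0.45 0 0 -0.01 0;0.45 0 0 -0.01 0;0.45 0 0 -0.004 0;0.45 0 0 0 0;0.45 0 0 0 0")

```text
t: 3.0
ee_pos: [432.4, -145.3, 63.2]
orientation: [2.311, 2.126, 0.001]
ft_force: [-0.0, -0.5, 0.1]
width: 39.5
```

Run:
```python
from h import *
d,W=cam('wrist'); save(d,'w2.png'); np.save('w2.npy',W)
```

```text
(no output)
```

View pics/w2.png

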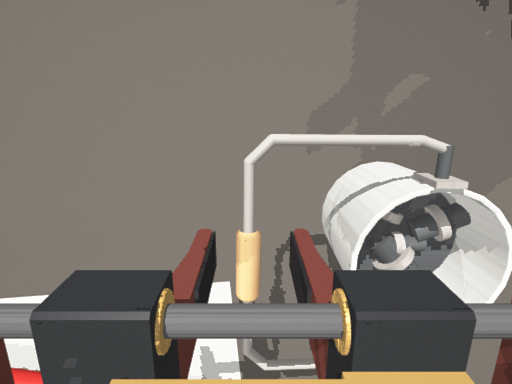

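The sleeve at (248,265) is between the fingers and nearly centred. I'll close.

play_rows(increments="0 0 0 0 0;0 0 0 0 0;0 0 0 0 0;0 0 0 0 0;0 0 0 0 0;0 0 0 0 0")

```text
t: 3.65
ee_pos: [431.3, -144.9, 62.5]
orientation: [-2.311, -2.126, 0.001]
ft_force: [-2.7, 0.2, 0.4]
width: 11.1
```

Run:
```python
from h import *
np.set_printoptions(precision=1,suppress=True)
d,W=cam('wrist'); im=d['img'].astype(int)
m=(im[...,0]-im[...,2]>50)&(im[...,0]>150)&(W[...,2]>60)&(W[...,2]<120)
m[:200]=0;m[305:]=0;m[:,:225]=0;m[:,275:]=0
s=W[m]; print(m.sum(),s.mean(0),s.min(0),s.max(0),np.percentile(s[:,2],[10,50,90]))
# wire
k=W[140:225,235:290].reshape(-1,3); k=k[(k[:,2]>60)&(k[:,2]<110)]; print('wire',len(k),k.mean(0),np.percentile(k[:,2],[10,50,90]))
k=W[130:150,290:420].reshape(-1,3); k=k[(k[:,2]>60)&(k[:,2]<110)]; i=np.argsort(k[:,0]);k=k[i];n=len(k)//5
for j in range(5): print('leg',k[j*n:(j+1)*n].mean(0))
o=ctrl.get_obs(); print(o['width'],o['ee_pos'],o['ft_force'])
```

```text
1490 [ 433.  -144.2   85.4] [ 425.9 -163.8   80.1] [ 439.5 -127.3   88.2] [83.7 85.7 86.7]
wire 1106 [ 439.  -102.8   82.4] [81.2 82.4 83.5]
leg [459.5 -88.   81.4]
leg [471.2 -89.   80.7]
leg [483.  -90.2  80. ]
leg [494.2 -91.3  79.3]
leg [505.3 -92.3  78.7]
11.359247091811957 [ 431.3 -144.9   62.5] [-3.3 -0.2  0.7]
```

play_rows(increments="0 0.001 -0.0001 0.0089 0;0 0.0019 -0.0002 0.0088 0;0 0.0027 -0.0002 0.0086 0;0 0.0036 -0.0003 0.0082 0;0 0.0044 -0.0004 0.0079 0;0 0.0052 -0.0005 0.0074 0;0 0.0059 -0.0005 0.0068 0;0 0 0 0 0;0 0 0 0 0")

```text
t: 4.6
ee_pos: [456.9, -147.3, 119.8]
orientation: [2.311, 2.127, -0.0]
ft_force: [-5.0, -0.8, 4.9]
width: 11.2
```

play_rows(increments="0 -0.0007 0 0.0007 0;0 0 0 0 0;0 0 0 0 0")

```text
t: 4.9
ee_pos: [456.7, -147.5, 120.1]
orientation: [2.311, 2.126, 0.001]
ft_force: [0.5, -1.0, -0.2]
width: 11.6
```

play_rows(increments="0 0.0065 -0.0006 0.0062 0;0 0.007 -0.0006 0.0056 0;0 0.0075 -0.0007 0.0049 0;0 0.008 -0.0007 0.0041 0;0 0 0 0 0;0 0 0 0 0")

```text
t: 5.5
ee_pos: [485.1, -149.9, 141.0]
orientation: [2.311, 2.128, -0.0]
ft_force: [-0.4, -1.5, 1.9]
width: 11.2
```

play_rows(increments="0 0.0083 -0.0007 0.0035 0;0 0.0087 -0.0007 0.0024 0;0 0.0089 -0.0008 0.0014 0;0 0.006 -0.0005 0.0006 0;0 0 0 0 0;0 0 0 0 0;0 0 0 0 0;0 0 0 0 0")

```text
t: 6.3
ee_pos: [516.5, -152.5, 148.5]
orientation: [-2.311, -2.127, 0.0]
ft_force: [0.1, 1.0, -5.7]
width: 11.1
```

Run:
```python
from h import *
d,W=cam('scene'); save(d,'s2.png'); np.save('s2.npy',W)
cv2.imwrite('pics/s2c.png',cv2.resize(cv2.imread('pics/s2.png')[90:290,100:360],(780,600),interpolation=2))
```

```text
(no output)
```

View pics/s2c.png

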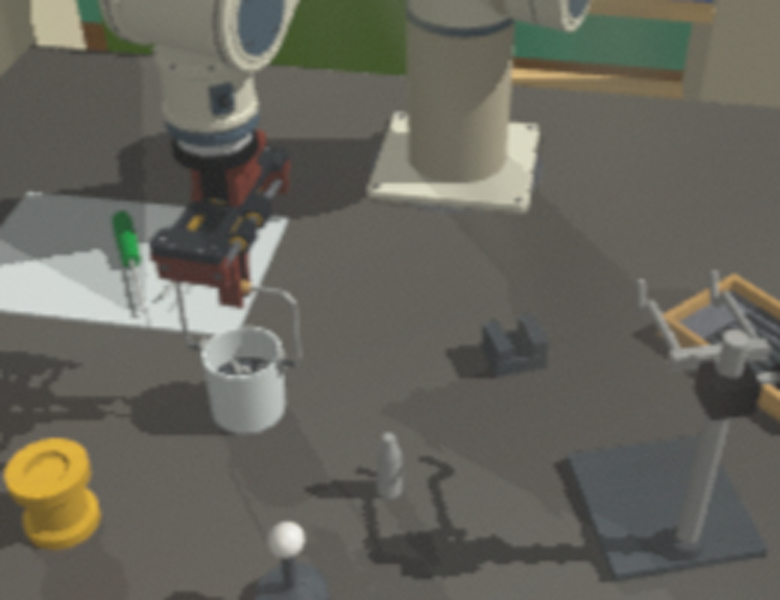

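The bail stands upright over the pail in this crop. The force reading of −5.7 N means I'm taking some of the weight, so I'll lower slightly to be sure it stands.

play_rows(increments="0 0.002 0 -0.0012 0;0 0 0 0 0;0 0 0 0 0;0 0 0 0 0")

```text
t: 6.75
ee_pos: [519.0, -152.6, 147.6]
orientation: [2.312, 2.127, 0.0]
ft_force: [1.3, 0.3, -4.4]
width: 11.0
```

play_rows(increments="0 0 0 -0.001 0;0 0 0 0 0;0 0 0 0 0;0 0 0 0 0")

```text
t: 7.15
ee_pos: [519.9, -152.8, 147.4]
orientation: [2.31, 2.126, 0.002]
ft_force: [1.2, 0.6, 6.8]
width: 11.3
```

play_rows(increments="0 0 0 0.002 0;0 0 0 0.004 0;0 0 0 0.008 0;0 0 0 0.012 0;0 0 0 0.015 0;0 0 0 0.015 0;0 0 0 0.015 0;0 0 0 0.015 0;0 0 0 0.015 0;0 0 0 0.012 0;0 0 0 0.008 0;0 0 0 0.004 0;0 0 0 0 0;0 0 0 0 0;0 0 0 0 0")

```text
t: 8.65
ee_pos: [518.5, -152.4, 270.7]
orientation: [-2.311, -2.126, 0.001]
ft_force: [-0.2, 0.6, -5.6]
width: 11.2
```

play_rows(increments="0 -0.0009 0.0039 0 1.15;0 -0.0017 0.0078 0 1.15;0 -0.0028 0.0127 0 1.15;0 -0.0039 0.0176 0 1.15;0 -0.0047 0.0215 0 1.15;0 -0.0047 0.0215 0 1.15;0 -0.0047 0.0215 0 1.15;0 -0.0047 0.0215 0 1.15;0 -0.0047 0.0215 0 1.15;0 -0.0047 0.0215 0 1.15;0 -0.0047 0.0215 0 1.15;0 -0.0047 0.0215 0 1.15;0 -0.0047 0.0215 0 1.15;0 -0.0047 0.0215 0 1.15;0 -0.0047 0.0215 0 1.15;0 -0.0047 0.0215 0 1.15;0 -0.0047 0.0215 0 1.15;0 -0.0047 0.0215 0 1.15;0 -0.0039 0.0176 0 1.15;0 -0.0028 0.0127 0 1.15")

```text
t: 10.65
ee_pos: [436.0, 222.4, 271.5]
orientation: [-1.837, -2.548, -0.0]
ft_force: [0.5, -0.0, -5.8]
width: 11.0
```

play_rows(increments="0 -0.0017 0.0078 0 0;0 -0.0009 0.0039 0 0;0 0 0 0 0;0 0 0 0 0;0 0 0 0 0;0 0 0 0 0;0 0 0 0 0")

```text
t: 11.35
ee_pos: [434.6, 232.1, 271.5]
orientation: [1.842, 2.545, -0.0]
ft_force: [-1.4, 0.5, -5.2]
width: 10.9
```

Run:
```python
from h import *
np.set_printoptions(precision=3,suppress=True)
d,W=cam('wrist'); save(d,'w3.png'); np.save('w3.npy',W)
o=ctrl.get_obs(); T=R.from_rotvec(o['orientation']).as_matrix(); print(o['t'],o['ee_pos'],np.degrees(np.arctan2(T[1,1],T[0,1])),o['qpos'],o['ft_force'])
```

```text
11.4 [434.591 232.164 271.505] 18.20997787459232 [ 0.467  0.167  1.868 -0.     1.106  0.149] [ 0.675  0.085 -6.274]
```

View pics/w3.png

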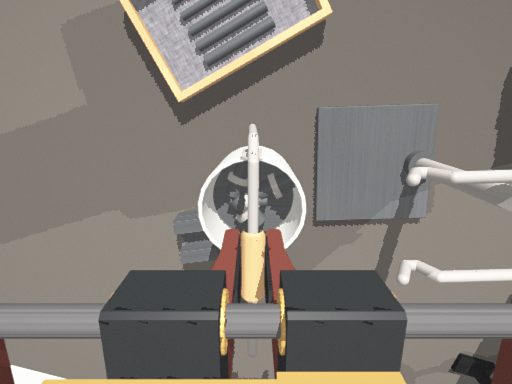

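The view shows both hooks at the right, with tips near (413,175) and (404,270) and rear bars starting near (455,177) and (440,275). The bail bar runs vertically at column 254, held at the sleeve.

Run:
```python
from h import *
np.set_printoptions(precision=1,suppress=True,linewidth=160)
W=np.load('w3.npy'); o=np.array([538.5,264.5]); c,s=np.cos(np.radians(18.2)),np.sin(np.radians(18.2))
X=(W[...,0]-o[0])*c+(W[...,1]-o[1])*s; Y=-(W[...,0]-o[0])*s+(W[...,1]-o[1])*c; Z=W[...,2]
for n,(v0,v1,u0,u1) in dict(up=(155,192,398,510),lo=(252,290,390,510)).items():
    m=np.zeros(Z.shape,bool); m[v0:v1,u0:u1]=1; m&=(Z>195)&(Z<260)
    x,y,z=X[m],Y[m],Z[m]; print(n,m.sum())
    for a in range(-22,60,4):
        k=(x>=a)&(x<a+4)
        if k.sum()>3: print(a+2,k.sum(),'y',np.median(y[k]),'z med/max',np.median(z[k]),np.percentile(z[k],95))
    k=x>25; print('slope',np.degrees(np.polyfit(x[k],y[k],1)[0]))
# wire
m=np.zeros(Z.shape,bool); m[125:232,244:262]=1; m&=(Z>270)&(Z<310)
p=W[m]; print('wire',p.mean(0),'zmax',np.percentile(p[:,2],90)); v=np.polyfit(Y[m],X[m],1); print('wire slope deg',np.degrees(v[0]),'x at grip',np.median(X[m]))
z=np.polyfit(Y[m],Z[m],1);print('z slope',z[0])
m=np.zeros(Z.shape,bool); m[225:303,236:272]=1
q=(Z>275)&(Z<305)&m; print('sleeve seen y',np.percentile(Y[q],[1,99]),X[q].mean(), 'wire y end',np.percentile(Y[(Z>270)&(Z<310)&(np.abs(X+105)<12)],[0.5,99.5]))
```

```text
up 1371
-12 97 y 31.546316881996248 z med/max 239.66689277468618 241.48286053424277
-8 77 y 32.888332956603534 z med/max 239.91522452966748 241.54767969212858
-4 32 y 34.320744411744016 z med/max 229.2020122085571 235.40960523770792
0 25 y 34.46224528236616 z med/max 223.4139639809784 227.8304655435429
4 65 y 32.33405806328022 z med/max 222.40510508215505 223.56778174706605
8 150 y 32.05574095043514 z med/max 225.92820385233966 230.6432352700225
12 169 y 32.36857988598655 z med/max 233.57557699575278 238.21916943709013
16 109 y 32.54896999020408 z med/max 238.08809781485778 240.0168849438733
20 84 y 32.507654790740105 z med/max 238.89396359467136 240.3661298596691
24 87 y 32.720325940509795 z med/max 238.67370726327914 240.3591489413113
28 82 y 32.48308342139545 z med/max 238.7338494157019 240.6101236026714
32 87 y 32.80500453341061 z med/max 238.712711274467 240.25034590215347
36 89 y 33.230246354790005 z med/max 238.88578770312054 240.3518859683673
40 80 y 33.382328190021134 z med/max 238.72512408162828 240.37367327392468
44 88 y 33.026888549356904 z med/max 238.87005789164277 240.
[... 1084 characters left out ...]
021928174
40 74 y -33.480720574008714 z med/max 238.63992267272647 239.9138383892317
44 81 y -33.396780891606575 z med/max 238.7582225753543 240.2093660371835
48 77 y -33.51133249016563 z med/max 238.37878394760168 239.95795004126305
52 66 y -33.563639330861854 z med/max 238.61382007524023 240.06891604562662
56 77 y -33.163388720084725 z med/max 238.59538453033818 239.87790243248944
60 72 y -33.15871448117936 z med/max 238.7438198703315 240.04318303148355
slope 1.6949797550748573
wire [423.5 270.4 289.6] zmax 292.17290968041243
wire slope deg 0.04189364375453277 x at grip -107.32658458703706
z slope -0.18749569669504365
sleeve seen y [-16.5  20.5] -107.33479858784511 wire y end [-50.   62.1]
```

Run:
```python
from h import *
W=np.load('w3.npy'); o=np.array([538.5,264.5]); c,s=np.cos(np.radians(18.2)),np.sin(np.radians(18.2))
X=(W[...,0]-o[0])*c+(W[...,1]-o[1])*s; Y=-(W[...,0]-o[0])*s+(W[...,1]-o[1])*c; Z=W[...,2]
m=np.zeros(Z.shape,bool); m[125:232,244:262]=1; m&=(Z>270)&(Z<310)
for a in range(16,66,4):
    k=m&(Y>=a)&(Y<a+4)
    if k.sum(): print(a+2,k.sum(),Z[k].max().round(1),np.median(Z[k]).round(1),np.median(X[k]).round(1))
```

```text
18 38 292.5 291.4 -107.5
22 89 293.0 291.3 -107.3
26 88 293.2 291.5 -107.3
30 92 292.9 291.3 -107.3
34 94 292.9 291.5 -107.3
38 91 293.1 291.5 -107.3
42 98 293.3 291.5 -107.3
46 97 293.1 291.3 -107.3
50 102 293.7 291.3 -107.3
54 113 291.7 288.5 -107.3
58 110 287.6 284.4 -107.3
62 75 283.5 280.8 -107.3
```

play_rows(increments="0 0 0 -0.005 0.3;0 0 0 -0.008 0.3;0 0 0 -0.008 0.3;0 0 0 -0.005 0.4;0 0.0019 0.0006 0 0;0 0.0048 0.0015 0 0;0 0.0076 0.0024 0 0;0 0.0097 0.003 0 0;0 0.0097 0.003 0 0;0 0.0097 0.003 0 0;0 0.0097 0.003 0 0;0 0.0097 0.003 0 0;0 0.0097 0.003 0 0;0 0.0097 0.003 0 0;0 0.0097 0.003 0 0;0 0.0076 0.0024 0 0;0 0.0048 0.0015 0 0;0 0.0019 0.0006 0 0;0 0 0 0 0;0 0 0 0 0")

```text
t: 13.4
ee_pos: [540.5, 265.4, 245.5]
orientation: [-1.812, -2.566, 0.0]
ft_force: [1.1, 0.8, -5.7]
width: 11.1
```

Run:
```python
from h import *
np.set_printoptions(precision=3,suppress=True)
d,W=cam('wrist'); save(d,'w4.png'); np.save('w4.npy',W)
o=ctrl.get_obs(); T=R.from_rotvec(o['orientation']).as_matrix(); print(o['t'],o['ee_pos'],np.degrees(np.arctan2(T[1,1],T[0,1])),o['ft_force'])
```

```text
13.45 [540.371 265.346 245.491] 19.54416431129101 [ 1.014 -0.135 -6.111]
```

View pics/w4.png

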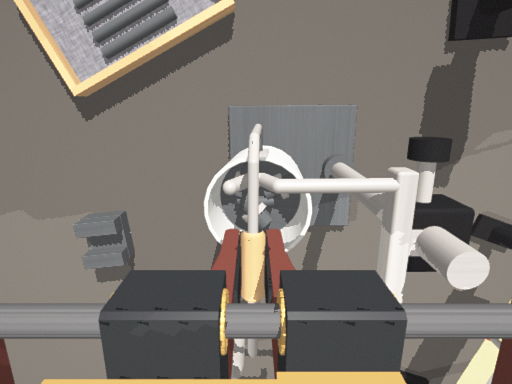

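The bar crosses the far hook at about (254,184), between its tip at (230,187) and rear bar at (280,186). Both are where the trough should be. I'll check numerically.

Run:
```python
from h import *
W=np.load('w4.npy'); o=np.array([541,265]); a=np.radians(19.5);c,s=np.cos(a),np.sin(a)
X=(W[...,0]-o[0])*c+(W[...,1]-o[1])*s; Y=-(W[...,0]-o[0])*s+(W[...,1]-o[1])*c; Z=W[...,2]
m=np.zeros(Z.shape,bool); m[160:200,222:380]=1
h=m&(Z>210)&(Z<247)
for x in range(-20,30,3):
    k=h&(X>=x)&(X<x+3)
    if k.sum()>3: print(x+1.5,k.sum(),np.median(Y[k]).round(1),np.percentile(Z[k],[50,95]).round(1))
k=h&(X>30);print('slope',np.degrees(np.polyfit(X[k],Y[k],1)[0]))
m[:]=0;m[150:232,244:264]=1;w=m&(Z>255)&(Z<280);print('wire X',np.median(X[w]),np.median(Z[w]),np.polyfit(Y[w],X[w],1))
```

```text
-15.5 16 32.1 [239.7 241.1]
-12.5 70 32.3 [240.6 242. ]
-9.5 94 32.6 [240.2 241.4]
-6.5 93 32.9 [235.4 239.1]
-3.5 86 32.8 [229.8 233.2]
5.5 67 32.9 [224.9 228.1]
8.5 89 33.1 [229.9 234. ]
11.5 94 32.9 [236.4 239. ]
14.5 87 32.6 [238.8 240.3]
17.5 82 32.3 [238.8 240.1]
20.5 89 32.3 [238.7 239.9]
23.5 82 32.3 [238.9 240.2]
26.5 77 32.6 [238.7 240.5]
29.5 80 32.7 [238.7 240. ]
slope 0.36749292196924177
wire X 1.0770098149817127 265.27119598617423 [-0.00135612  1.12610119]
```

play_rows(increments="0 0.0006 0.0002 -0.003 0;0 0.0005 0.0002 -0.005 0;0 0 0 -0.006 0;0 0 0 -0.006 0;0 0 0 -0.006 0;0 0 0 -0.004 0;0 0 0 -0.002 0;0 0 0 -0.001 0;0 0 0 -0.001 0;0 0 0 0 0;0 0 0 0 0")

```text
t: 14.55
ee_pos: [541.7, 265.8, 211.6]
orientation: [1.812, 2.566, 0.0]
ft_force: [-1.3, 0.0, -6.2]
width: 11.4
```

Still free with the full weight on the wrist. I'll creep down.

play_rows(increments="0 0 0 -0.001 0;0 0 0 -0.001 0;0 0 0 0 0;0 0 0 0 0")

```text
t: 14.95
ee_pos: [541.8, 265.9, 209.5]
orientation: [1.812, 2.566, 0.0]
ft_force: [-0.5, -0.4, -5.1]
width: 11.4
```

play_rows(increments="0 0 0 -0.001 0;0 0 0 0 0;0 0 0 0 0")

```text
t: 15.25
ee_pos: [541.9, 265.9, 208.5]
orientation: [1.812, 2.566, 0.0]
ft_force: [0.6, 0.2, -5.9]
width: 10.7
```

play_rows(increments="0 0 0 -0.001 0;0 0 0 0 0;0 0 0 0 0")

```text
t: 15.55
ee_pos: [542.1, 266.0, 207.7]
orientation: [1.812, 2.566, 0.001]
ft_force: [1.2, 0.3, -4.5]
width: 11.0
```

play_rows(increments="0 0 0 -0.001 0;0 0 0 0 0;0 0 0 0 0")

```text
t: 15.85
ee_pos: [542.1, 266.0, 206.7]
orientation: [1.812, 2.566, 0.001]
ft_force: [2.3, 0.7, -3.5]
width: 11.4
```

play_rows(increments="0 0 0 -0.001 0;0 0 0 0 0;0 0 0 0 0")

```text
t: 16.15
ee_pos: [542.0, 265.9, 205.6]
orientation: [1.812, 2.566, 0.001]
ft_force: [2.3, 0.2, -1.9]
width: 11.0
```

The hooks now carry about 4 N. The sideways push towards +x says the wire sits on the tip-side slope, so I'll ease it 1.5 mm along stand +x.

play_rows(increments="0 0.0007 0.0002 0 0;0 0.0007 0.0003 0 0;0 0 0 0 0;0 0 0 0 0")

```text
t: 16.55
ee_pos: [542.6, 266.1, 205.2]
orientation: [-1.812, -2.566, 0.002]
ft_force: [-1.2, -1.2, -1.9]
width: 11.2
```

play_rows(increments="0 -0.0003 0 -0.001 0;0 0 0 0 0;0 0 0 0 0;0 0 0 0 0")

```text
t: 16.95
ee_pos: [542.5, 266.1, 204.3]
orientation: [-1.812, -2.566, 0.001]
ft_force: [-3.0, -2.4, -1.7]
width: 11.4
```

play_rows(increments="0 0 0 -0.0005 0;0 0 0 0 0;0 0 0 0 0;0 0 0 0 0")

```text
t: 17.35
ee_pos: [542.7, 266.2, 203.9]
orientation: [-1.812, -2.566, 0.001]
ft_force: [-3.8, -2.2, -0.9]
width: 11.4
```

play_rows(increments="0 -0.0007 -0.0004 -0.0005 0;0 0 0 0 0;0 0 0 0 0;0 0 0 0 0")

```text
t: 17.75
ee_pos: [542.5, 266.1, 203.6]
orientation: [1.812, 2.566, 0.001]
ft_force: [-2.1, -0.9, -0.9]
width: 10.9
```

Run:
```python
from h import *
np.set_printoptions(precision=2,suppress=True)
F=[]
for i in range(4): d,W=cam('wrist'); F.append(ctrl.get_obs()['ft_force'])
print(np.array(F)); save(d,'w5.png'); np.save('w5.npy',W)
o=np.array([541,265]); a=np.radians(19.5);c,s=np.cos(a),np.sin(a)
X=(W[...,0]-o[0])*c+(W[...,1]-o[1])*s; Y=-(W[...,0]-o[0])*s+(W[...,1]-o[1])*c; Z=W[...,2]
m=np.zeros(Z.shape,bool); m[130:240,215:300]=1; m&=(Z>205)&(Z<246)
w=m&(np.abs(X)<9)&(((Y>20)&(Y<27))|((Y>41)&(Y<48)));print('wire X,Ztop',np.median(X[w]),np.percentile(Z[w],90),w.sum())
h=m&(abs(Y-33)<5)
for x in range(-20,30,4):
    k=h&(X>=x)&(X<x+4)
    if k.sum()>3: print(x+2,k.sum(),np.median(Z[k]).round(1))
```

```text
[[-0.75 -0.61  0.49]
 [-0.93 -0.12  0.33]
 [-1.56 -0.52 -0.5 ]
 [-0.38  0.21 -0.35]]
wire X,Ztop 2.769698155235623 224.61953919371888 330
-14 35 237.2
-10 204 236.4
-6 198 230.4
-2 176 223.0
2 168 223.8
6 173 223.2
10 203 229.0
14 192 235.0
18 180 235.3
22 116 235.1
```

View pics/w5.png

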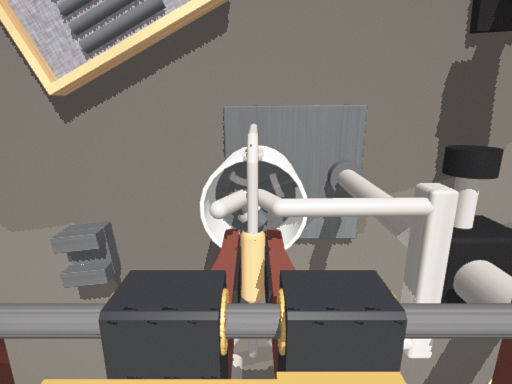

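The bar lies in the trough centre (X 2.8 against 2.5), the hooks have sunk about 3.7 mm, and the wrist force is near 0, so the hooks carry the weight. I'll release and retreat straight up.

play_rows(increments="0.15 0 0 0 0;0.25 0 0 0 0;0.35 0 0 0 0;0.4 0 0 0 0;0.4 0 0 0 0;0.4 0 0 0.004 0;0.4 0 0 0.01 0;0.4 0 0 0.015 0;0.4 0 0 0.02 0;0.4 0 0 0.03 0;0.4 0 0 0.03 0;0.4 0 0 0.03 0;0.4 0 0 0.02 0;0.4 0 0 0 0;0.4 0 0 0 0;0.4 0 0 0 0;0.4 0 0 0 0;0.4 0 0 0 0")

```text
t: 19.75
ee_pos: [541.8, 265.8, 361.4]
orientation: [-1.812, -2.565, 0.003]
ft_force: [-0.1, 0.0, 0.1]
width: 35.2
```

Run:
```python
from h import *
d,W=cam('wrist'); save(d,'w6.png'); e,W=cam('scene'); save(e,'s6.png')
a=cv2.imread('pics/w6.png');b=cv2.imread('pics/s6.png')[120:312,230:486]
cv2.imwrite('pics/f6.png',np.hstack([cv2.resize(a,(400,300)),cv2.resize(b,(400,300))]))
```

```text
(no output)
```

View pics/f6.png

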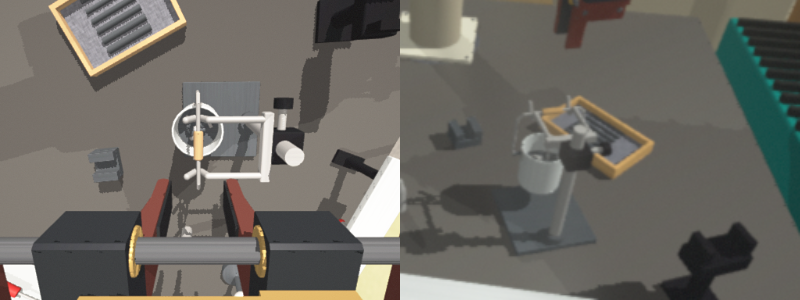

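The pail hangs with its bar in both troughs, at (198,120) and (198,178) in the left half, and the gripper is clear. I'll let it settle, then hand in.

play_rows(increments="0.4 0 0 0.02 0;0.4 0 0 0 0;0.4 0 0 0 0;0.4 0 0 0 0;0.4 0 0 0 0;0.4 0 0 0 0;0.4 0 0 0 0;0.4 0 0 0 0;0.4 0 0 0 0;0.4 0 0 0 0;0.4 0 0 0 0;0.4 0 0 0 0;0.4 0 0 0 0;0.4 0 0 0 0;0.4 0 0 0 0")

```text
t: 21.35
ee_pos: [542.2, 265.9, 382.5]
orientation: [1.812, 2.566, 0.0]
ft_force: [0.4, 0.4, 0.0]
width: 35.0
```

Run:
```python
from h import *
a=ctrl.get_image('scene')['img'].astype(int)
for i in range(4): b=ctrl.get_image('scene')['img'].astype(int)
print('motion px',(np.abs(a-b).max(-1)>25)[170:270,290:380].sum(), ctrl.get_obs()['t'])
print(ctrl.close_job())
```

```text
motion px 0 21.6
the job is handed in; nothing more can be done
None
```

The pail now hangs by its bail in both hook troughs, released, and I handed the job in at 21.6 s. The hand-in reported no verdict.

- **Bail upright:** I swung it up by the sleeve while the pail stood on the granite. At the top I was taking about 5.7 N, close to the pail's whole weight, so I lowered until the pail pressed on the table, with 6.8 N read at the wrist (limit 25 N).
- **Lowering on the hooks:** I crept down in steps of 1 mm or less until the wrist force was about 0 N, so the hooks carried the full 6 N or so. They had sunk about 3.7 mm by then. The bar was within about 0.3 mm of the trough centre by the wrist camera.
- **Side force:** While lowering, sideways forces of up to about 4 N showed the bar on the trough slopes. I eased it back and forth by 1–2 mm before letting go.
- **Last checks:** The final pictures showed the bar in both troughs and the gripper clear. No pixels moved around the pail over 0.2 s. The nearby V-block and pin box looked undisturbed. I did not measure the other bystanders again, but the arm met no unexpected force on the way.

I viewed 10 pictures.

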